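# Slide the test piece to its viewing station and hold the loupe in focus

### The arm

A 7-joint arm with a two-finger parallel gripper is mounted at the origin on the work surface. World frame = base frame: x ahead of the robot, y to its left, z up, the work surface at z = 0. Lengths are in m, angles in rad, forces in N, time in s.
With the tool pointing down it reaches from about 0.4 to 0.85 m from the base axis. Payload 10.4 kg.
Tool frame: the origin (TCP) lies midway between the tips of the shut fingers; the grasp point (between the pads) lies 19 mm behind it; z points along the fingers, x is the direction in which the jaws open and shut, and the axes are right-handed (so a half turn about z gives the same grasp; the last joint's range is limited). The gripper opens to 85 mm and grips with 20 to 120 N. Pads are 22 mm wide; open, the fingers measure 114 mm over their backs; the gripper's body (76 mm by 85 mm) begins 54 mm behind the grasp point. The pads swing forward as they close: fully open they stand 13 mm farther back than shut.
Start: joints at [1.212, 0.332, -0.065, 1.46, 0.022, 1.35, -0.088], TCP at [0.206, -0.59, 0.231] pointing down, gripper open.
Joint ranges: [-2.6, 2.6], [-0.5, 2.12], [-1.47, 1.34], [0.16, 2.42], [-1.27, 4.41], [0.06, 2.06], [-2.6, 2.6]. Speed limits (rad/s): [2.22, 2.22, 2.79, 2.79, 3.14, 3.14, 3.14].

### API

Orientations are given as a unit quaternion [x, y, z, w].
In Python, from workcell import monitor, eyes, ticket, models gives the robot as it stands.
- The arm moves only by the tool servo_tool, never from a script. Its argument "motion" is a list of rows, each a list of 7 numbers: the opening, from 0 (shut) to 1 (fully open), then the shift along the tool's x, y, z in m, then the turn, a rotation vector about the tool's x, y, z in degrees. In form: [[fingers, tx, ty, tz, rx, ry, rz], ...]. A call has 1 to 20 rows; each row is the pose to reach, as a shift and turn from the pose commanded when the call began, along the tool's axes at that moment; what a row does not reach only later rows make up. A row lasts 1/8 s, in which the tool goes at most 62.5 mm and 10.7 degrees, less where a joint would pass 70% of its speed; a pose out of reach is approached as far as the arm can. A call with a gripper value outside its range is refused whole. The fingers move at their own pace and stop on an object; "grip_force" is the grip in N (left out, the last holds). Time passes only in rows, so rows that repeat a pose let the fingers close. It gives the time, the measured TCP pose, the force and the opening at its end, in the units of the state.
- monitor.get_obs(): the state, without advancing time (a new reading comes with each control period).
- eyes.camera(name): name is "scene" or "top"; returns (picture, depth): 480x640x3 uint8, blue, green, red; 480x640 float32, m along the optical axis (not along the pixel's ray), 0 where there is no reading.
- eyes.camera_info(name): a dict with "intrinsics" (3x3 intrinsics, pixels), "k1" (the pictures are not rectified: a ray, as slopes to the right and down, at radius r is drawn at 1 + k1 r^2 times it, then the intrinsics apply), "extrinsics" (4x4, takes a point from world to camera coordinates). Camera axes: x right, y down, z forward; pixel columns grow to the right and rows downward; lengths in m; the calibration is good to about 2 mm. A picture is of the moment at which its call begins. camera_info takes no time and is no camera call.
- ticket.hand_in(): hands the job in, once; it reports no verdict.
Trained networks look in the newest picture that a camera, given by its name, has taken for a name from the list of things; names that differ only in an ending like _2 or _b are one class to them, and where a whole thing is asked for, a point or a joint stands for the part that bears it (a point fixed in the world has none). Each returns a list of dicts, best first, with "confidence" (0 to 1); they miss things now and then, are a little off and sometimes report something else, mostly with a low value. They report only what shows in the picture. A call takes as long as a camera call.
- models.boxes_of(camera, thing): "point" ([x, y, z] in m, in the coordinates of the camera as it stood for that picture, good to about 4 mm: the middle of the surface that is visible of it).
The state is a dict: "clock": time; "joint_pos": joint angles; "joint_velocities": joint speeds; "tau": joint torques, N m; "position": TCP position; "ee_rot": TCP orientation; "ft_force": force on the tool from outside, world axes, zero at the start; "torque": the same for the moment, N m; "grip_width": opening from 0.0 (shut) to 1.0 (fully open).
Only numpy, scipy, OpenCV 4.12 (cv2) and the standard library are available. Lean on these libraries where they do the work, as an engineer would, in place of code of your own. Each camera call takes 0.05 s, during which the arm holds its last target. There are 200 camera calls.

### The job

First move the specimen carrier along its rail by its orange knob until it clicks into the detent at the viewing station beside the height gauge. Then lift the loupe off its wooden rest and finish holding it still and level above the specimen, lens centred over the red cross and at the height of the gauge's red pointer, with the loupe touching neither the slide, the specimen nor the gauge. The job ends with the loupe still held in the gripper; leave the pointer's setting, the mortar offcut, the jar and the steel block as they are.

Things in the scene. Friction and masses are not known exactly. Their poses are not given: they have to be found in the camera images.
- slide: Fixed rail slide: grey base 190 mm (its x, -72 to +118 mm) by 380 mm (its y), 12 mm thick, end blocks 30 mm high. Origin on the bench, midway along and between the two rails. Its y runs along the rails, the way the carrier must go; z up. At x = +100, y = +70 mm stands the steel gauge post (12 mm diameter, top 210 mm high) of the viewing station, in line with green lines on the base.
- carrier (a joint): Carrier's position along the slide's +y, m: 0 to 0.20, start 0 to 0.06. The viewing-station detent is at 0.150, where a sprung ball drops between two ridges; the green dashes on carrier clamp and base are then in line and the red cross is level with the gauge post. About 2 N slides it, a few N more pass a ridge; it can overshoot. Within 3 mm the ball draws it in.
- carrier_knob (a point): Centre, half-way up, of the carrier's upright orange knob: a cylinder 16 mm in diameter, 55 mm high, top 93 mm above the bench. It stands on the aluminium carrier plate (90 x 130 x 12 mm, top 38 mm above the bench), 75 mm behind the red cross (to the slide's -y), 44 mm clear of the specimen.
- specimen_mark (a point): Red cross on the upper face of the grey mortar specimen (66 x 46 x 40 mm, cracked, clamped on the carrier and moving with it), at the centre of that face, 78 mm above the bench. Axes as the slide's.
- focus_mark (a point): Tip of the red pointer (32 mm long, 4 mm thick) on the gauge post. Its height is the focal height for the lens centre: 125 to 165 mm above the bench, different each time. With the carrier in the detent the tip lies 58 mm from the vertical through the red cross, on the slide's +x side. Its collar is stiff: do not push it.
- loupe_grip (a point): Middle of the loupe's handle (blue band), at its centre. Handle: white, 16 x 16 mm square, 110 mm long along the loupe's x (-55 to +55 mm). The loupe's x points to the lens, its z is up, square to the lens. About 80 g, balancing some 25 mm from here towards the lens.
- loupe_lens (a point): Centre of the loupe's lens, 83 mm along the loupe's +x from loupe_grip, at the same height; the lens rim is 64 mm in diameter and 8 mm thick. Axes as the loupe's: level means its z axis is vertical.
- rest: Fixed wooden rest, origin on the bench below the handle's middle, x along the handle to the lens. Base 120 x 50 x 6 mm; two forked posts, 14 mm thick, at x = -46 and +46 mm carry the handle (underside 32 mm, centre 40 mm above the bench) between cheeks 42 mm high, 26 mm wide overall. The handle is free for 78 mm between the posts.
- offcut_center (a point): Centre of a loose grey mortar offcut, 70 x 40 x 40 mm, bystander.
- jar_center (a point): Centre of a loose sample jar with blue cap, 56 mm diameter, 85 mm high, bystander.
- gauge_block_center (a point): Centre of a loose steel block, 50 x 30 x 25 mm, bystander.

How it is judged:
By the outcome, as a careful person would: the job done as asked, in the order asked, and still so for the second after the job is handed in, while the arm keeps its last pose, push and grip.
It also fails if it takes over 53 s, if anything falls off the work surface, if the arm or the gripper's body presses on something with over 40 N, if the wrist force passes 120 N, or if a joint passes its speed limit or range.

## Working session

There is one attempt and no reset: what is moved stays moved. The work goes in short steps, Python scripts to look and compute and a tool call to move; the robot and the scene stay as the last step left them, time stands still between calls to the robot, and variables do not carry over. Pictures are saved under pics/ and viewed, about 8 in all and at most 12, crops included, and the job is handed in when it is done.

Besides the shell and the picture viewer there is one more tool, called as name([rows], argument=value, ...), one row to a line, values as JSON. servo_tool: Moves the arm, as the interface text tells. Its arguments: {"type":"object","properties":{"motion":{"type":"array"},"grip_force":{"type":"number"}},"required":["motion"]}

```bash
mkdir -p pics; cat > h.py <<'E'
import numpy as np, cv2
from workcell import monitor, eyes, ticket, models
from scipy.spatial.transform import Rotation as R
def info(n):
    i=eyes.camera_info(n); return np.array(i["intrinsics"]),float(i["k1"]),np.array(i["extrinsics"])
def dist(k): return np.array([k,0,0,0,0.])
def proj(n,P):
    K,k,E=info(n); return cv2.projectPoints(np.atleast_2d(np.array(P,float)),cv2.Rodrigues(E[:3,:3])[0],E[:3,3],K,dist(k))[0][:,0]
def ray(n,uv):
    K,k,E=info(n); s=cv2.undistortPoints(np.array(uv,float).reshape(-1,1,2),K,dist(k))[:,0]
    return np.c_[s,np.ones(len(s))]
def w(n,p):
    E=info(n)[2]; return (np.atleast_2d(p)-E[:3,3])@E[:3,:3]
def onz(n,uv,z):
    E=info(n)[2]; c=-E[:3,:3].T@E[:3,3]; d=ray(n,uv)@E[:3,:3]; z=np.broadcast_to(z,(len(d),))
    return c+d*((z-c[2])/d[:,2])[:,None]
def find(n,t):
    return [(round(d["confidence"],2),w(n,d["point"])[0].round(4).tolist()) for d in models.boxes_of(n,t)[:2]]
E
python3 - <<'E'
from h import *
for n in("scene","top"):
    im,d=eyes.camera(n); cv2.imwrite(f"pics/{n}0.png",im); np.save(n+"0.npy",d)
    K,k,E=info(n);print(n,K.tolist(),k,(-E[:3,:3].T@E[:3,3]).round(3),E[2,:3].round(3))
    for t in "slide carrier_knob specimen_mark focus_mark loupe_grip loupe_lens rest offcut_center jar_center gauge_block_center".split(): print(t,find(n,t))
o=monitor.get_obs();print({k:np.round(v,3) for k,v in o.items()})
E
```

```text
scene [[512.9234412528631, 0.0, 322.98885415586204], [0.0, 512.9234412528631, 239.49768380564475], [0.0, 0.0, 1.0]] -0.13145779551462808 [1.043 0.317 0.964] [-0.468 -0.309 -0.828]
slide [(0.7, [0.5858, -0.1192, 0.0119]), (0.27, [0.6413, 0.3347, 0.042])]
carrier_knob [(0.79, [0.5469, -0.1949, 0.0467])]
specimen_mark [(0.58, [0.5459, -0.1912, 0.0496])]
focus_mark [(0.71, [0.6463, -0.0776, 0.1579])]
loupe_grip [(0.62, [0.64, 0.3294, 0.0445])]
loupe_lens [(0.92, [0.6437, 0.3361, 0.044])]
rest [(0.8, [0.5643, 0.3474, 0.0064])]
offcut_center []
jar_center [(0.82, [0.7482, 0.2089, 0.085])]
gauge_block_center [(0.69, [0.4003, -0.0696, 0.0222])]
top [[462.4551035924393, 0.0, 322.6895710641119], [0.0, 462.4551035924393, 238.55990306090686], [0.0, 0.0, 1.0]] -0.027534585352398177 [ 0.392 -0.003  0.959] [ 0.199  0.04  -0.979]
slide [(0.17, [0.6368, -0.0824, 0.1625])]
carrier_knob [(0.76, [0.5316, -0.2016, 0.038])]
specimen_mark [(0.58, [0.5371, -0.2014, 0.039])]
focus_mark [(0.65, [0.641, -0.0811, 0.16])]
loupe_grip [(0.83, [0.6394, 0.3285, 0.043])]
loupe_lens [(0.57, [0.639, 0.332, 0.0469])]
rest [(0.7, [0.5668, 0.319, 0.0097]), (0.34, [0.387, -0.0707, 0.0261])]
offcut_center [(0.6, [0.4696, 0.1666, 0.0398])]
jar_center [(0.7, [0.7278, 0.2033, 0.0875])]
gauge_block_center [(0.68, [0.3898, -0.0717, 0.0296]), (0.42, [0.5601, -0.1527, 0.0152])]
{'clock': np.float64(1.1), 'joint_pos': array([ 1.212,  0.332, -0.065,  1.46 ,  0.022,  1.35 , -0.089]), 'joint_velocities': array([ 0.   , -0.001,  0.001,  0.   , -0.   ,  0.002,  0.001]), 'tau': array([ 0.0000e+00, -6.2524e+01,  4.9000e-02, -3.9182e+01,  1.6000e-02,
        2.0000e-03, -0.0000e+00]), 'position': array([ 0.206, -0.59 ,  0.231]), 'ee_rot': array([ 0.815, -0.579,  0.   ,  0.   ]), 'ft_force': array([-0.005, -0.162,  1.073]), 'torque': array([-0.013,  0.064,  0.001]), 'grip_width': np.float64(0.998)}
```

View both.

View pics/scene0.png

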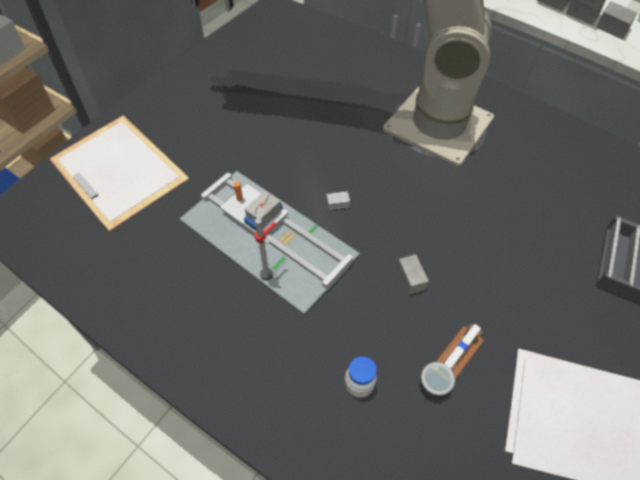

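View pics/top0.png

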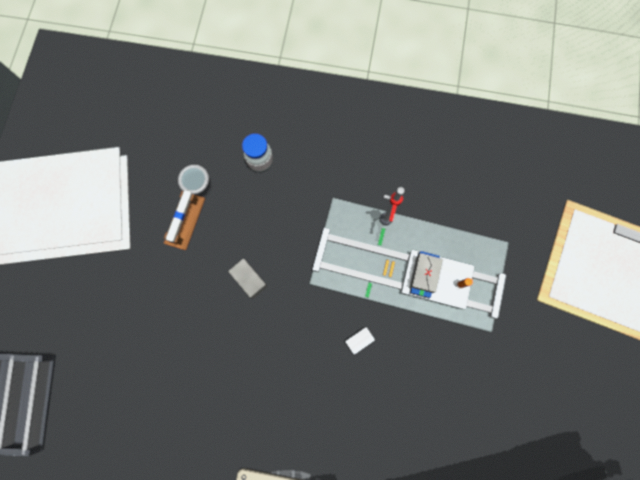

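```bash
python3 - <<'E'
import cv2,numpy as np
a=cv2.imread("pics/top0.png");b=cv2.imread("pics/scene0.png")
r=lambda i,x,y,w,h,s:cv2.resize(i[y:y+h,x:x+w],None,fx=s,fy=s,interpolation=cv2.INTER_CUBIC)
A=r(a,305,180,210,150,3.8)
cv2.imwrite("pics/c1.png",A)
B=np.hstack([r(a,160,160,65,95,6),r(b,410,315,80,95,5)[:475].copy() if 0 else cv2.resize(b[315:410,410:490],(400,570))])
cv2.imwrite("pics/c2.png",B)
E
```

```text
(no output)
```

View pics/c1.png

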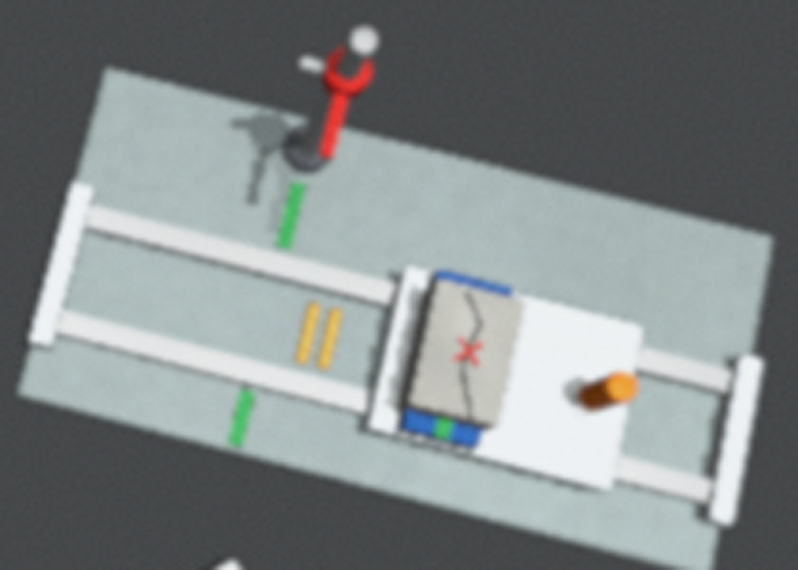

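View pics/c2.png

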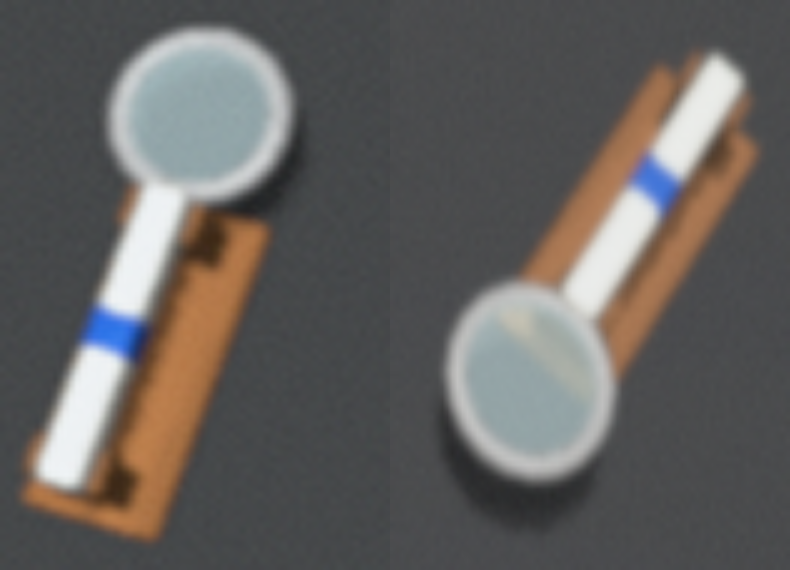

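```bash
python3 - <<'E'
import cv2
b=cv2.imread("pics/scene0.png")
cv2.imwrite("pics/c3.png",cv2.resize(b[165:315,172:372],None,fx=4,fy=4,interpolation=cv2.INTER_CUBIC))
E
```

```text
(no output)
```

View pics/c3.png

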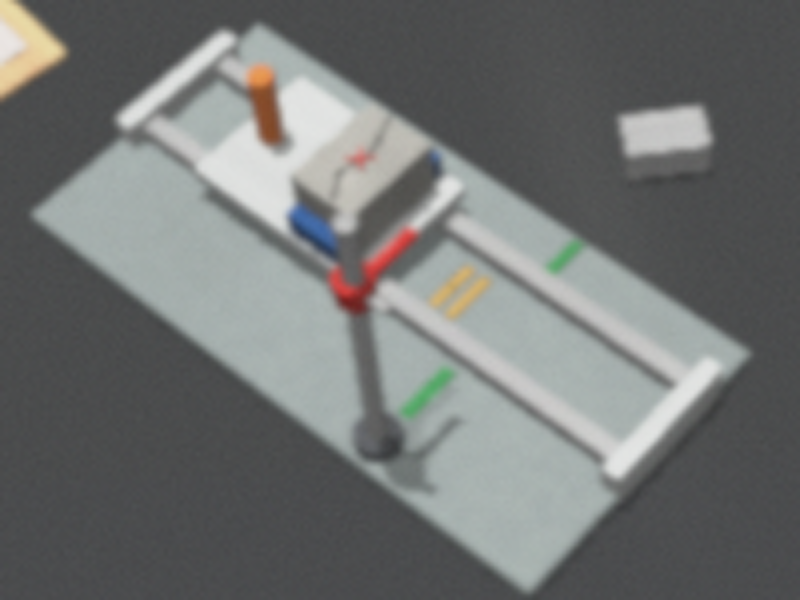

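```bash
cat > fit.py <<'E'
from h import *
from scipy.optimize import least_squares
f=lambda p,sx,sy,ox,oy:[(p[0]+.5)/sx-.5+ox,(p[1]+.5)/sy-.5+oy]
T=lambda p:f(p,3.8,3.8,305,180); S=lambda p:f(p,4,4,172,165)
top={"c1":(106,66),"c2":(772,235),"c3":(18,395),"x":(468,352),"k":(621,387),"p":(364,40),"t":(326,157)}
sc={"c0":(258,22),"c2":(32,213),"c3":(748,352),"c1":(528,592),"x":(361,158),"k":(261,75),"p":(345,220),"t":(414,234)}
def W(p):
    a,b,y,q,h=p; L={"c0":(-.072,-.19,.012),"c1":(.118,.19,.012),"c2":(.118,-.19,.012),"c3":(-.072,.19,.012),"x":(0,q-.08,.078),"k":(0,q-.155,.093),"p":(.1,.07,.21),"t":(.058,.07,h)}
    r=R.from_euler("z",y); return {k:r.apply(v)+[a,b,0] for k,v in L.items()}
def res(p):
    w_=W(p[:5]); o=[]
    for n,d,g,s in(("top",top,T,p[5:7]),("scene",sc,S,p[7:9])):
        o.append((proj(n,[w_[k] for k in d])+s-[g(v) for v in d.values()]).ravel())
    return np.concatenate(o+[p[5:]])
r=least_squares(res,[.58,-.12,-.2,.03,.15,0,0,0,0]); print(r.x.round(4)); print(r.fun.reshape(-1,2).round(1).tolist())
for k,v in W(r.x[:5]).items(): print(k,v.round(4))
gt=lambda p:f(p,6,6,160,160); gs=lambda p:f((p[0]-390,p[1]),5,6,410,315)
def rl(p):
    x,y,t=p[:3];u=np.array([np.cos(t),np.sin(t),0]);g=np.array([x,y,.048]);P=[g,np.array([x,y,.042])+.083*u,g-.055*u]
    return np.concatenate([(proj("top",P)+r.x[5:7]-[gt(v) for v in((115,333),(201,114),(62,483))]).ravel(),(proj("scene",P)+r.x[7:9]-[gs(v) for v in((655,184),(531,380),(728,68))]).ravel()])
l=least_squares(rl,[.56,.34,0]);print("loupe",l.x.round(4),l.fun.round(1))
E
python3 fit.py
```

```text
[ 0.5442 -0.1483 -0.0798  0.052   0.1557  0.1527 -0.0198  0.1969  0.1896]
[[-0.0, 0.1], [0.3, 0.3], [-0.3, -0.4], [-0.2, -0.1], [0.2, -0.3], [-0.0, 0.1], [-0.1, 0.4], [0.1, 0.1], [-0.6, 0.0], [0.6, -0.2], [0.1, -0.0], [0.0, 0.1], [-0.2, -0.2], [-0.2, 0.2], [-0.1, -0.2], [0.2, -0.0], [0.2, 0.2]]
c0 [ 0.4573 -0.332   0.012 ]
c1 [0.677  0.0317 0.012 ]
c2 [ 0.6467 -0.3471  0.012 ]
c3 [0.4876 0.0468 0.012 ]
x [ 0.542  -0.1763  0.078 ]
k [ 0.536 -0.251  0.093]
p [ 0.6495 -0.0865  0.21  ]
t [ 0.6076 -0.0832  0.1557]
loupe [ 0.5741  0.3338 -0.1066] [-0.5 -0.7 -0.3 -0.3 -1.  -0.3 -0.5 -0.4 -0.2 -0.2 -0.4 -1. ]
```

```bash
cat >> h.py <<'E'
def go(x,y,z,yaw,base=None):
    o=monitor.get_obs() if base is None else base; q=R.from_quat(o["ee_rot"]); p=np.array(o["position"])
    a=np.radians(yaw); X=np.array([np.cos(a),np.sin(a),0]); Z=np.array([0,0,-1.]); M=R.from_matrix(np.c_[X,np.cross(Z,X),Z])
    print("t",(q.inv().apply(np.array([x,y,z])-p)).round(4).tolist(),"r",np.degrees((q.inv()*M).as_rotvec()).round(2).tolist())
def st():
    o=monitor.get_obs(); q=R.from_quat(o["ee_rot"]).as_matrix()
    print(round(float(o["clock"]),2),"pos",np.round(o["position"],4),"yaw",np.degrees(np.arctan2(q[1,0],q[0,0])).round(2),"z",q[:,2].round(4),"F",np.round(o["ft_force"],2),"T",np.round(o["torque"],2),"g",np.round(o["grip_width"],3))
E
python3 - <<'E'
from h import *
st(); go(.536,-.251,.15,-4.6); go(.536,-.251,.055,-4.6)
E
```

```text
1.1 pos [ 0.206  -0.5901  0.2314] yaw -70.76 z [ 1.e-04 -1.e-04 -1.e+00] F [-0.   -0.16  1.07] T [-0.01  0.06  0.  ] g 0.998
t [-0.2114, -0.4233, 0.0814] r [0.0, -0.01, -66.16]
t [-0.2115, -0.4233, 0.1764] r [0.0, -0.01, -66.16]
```

servo_tool([
  [1,-0.03,-0.06,0.01,0,0,-9],
  [1,-0.055,-0.11,0.02,0,0,-18],
  [1,-0.08,-0.16,0.03,0,0,-27],
  [1,-0.106,-0.212,0.04,0,0,-36],
  [1,-0.132,-0.264,0.05,0,0,-45],
  [1,-0.158,-0.316,0.06,0,0,-54],
  [1,-0.185,-0.37,0.07,0,0,-62],
  [1,-0.2114,-0.4233,0.08,0,0,-66.2],
  [1,-0.2114,-0.4233,0.08,0,0,-66.2],
  [1,-0.2114,-0.4233,0.08,0,0,-66.2],
], grip_force=20)

```text
clock: 2.35
position: [0.5358, -0.2514, 0.1512]
ee_rot: [0.999, -0.04, -0.0, 0.0]
ft_force: [-1.0, 0.1, 0.3]
grip_width: 0.998
```

```bash
python3 - <<'E'
from h import *
st(); go(.536,-.251,.055,-4.6)
im,d=eyes.camera("top"); cv2.imwrite("pics/t1.png",im)
im2,d=eyes.camera("scene")
A=cv2.resize(im[190:340,380:540],None,fx=2.5,fy=4); B=cv2.resize(im2[120:270,170:330],None,fx=2.5,fy=4)
cv2.imwrite("pics/c4.png",np.hstack([A,B]))
E
```

```text
2.35 pos [ 0.5358 -0.2514  0.1512] yaw -4.57 z [-4.e-04 -4.e-04 -1.e+00] F [-1.03  0.1   0.26] T [0.   0.03 0.  ] g 0.998
t [0.0002, -0.0004, 0.0962] r [0.02, 0.02, 0.03]
```

View pics/c4.png

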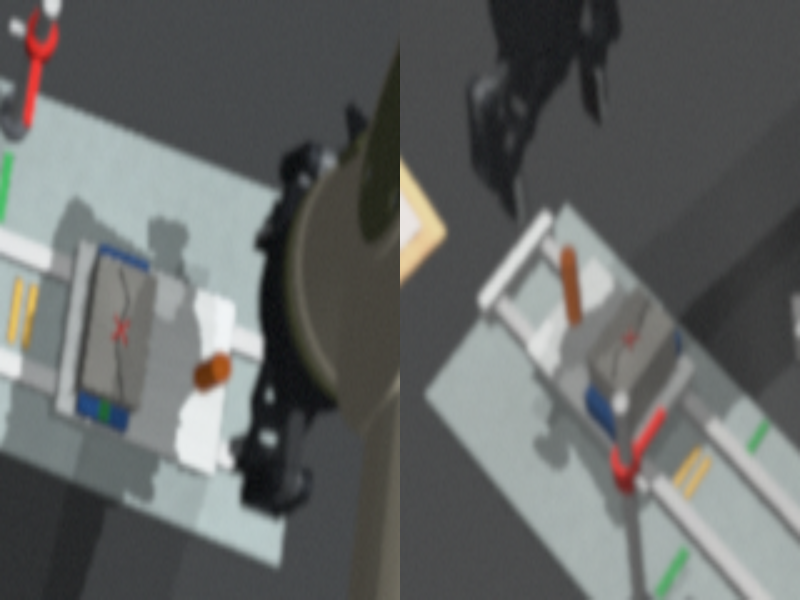

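```bash
python3 - <<'E'
from h import *
print(proj("top",[[.536,-.251,.26]]),proj("scene",[[.536+s*.0425*np.cos(-.08),-.251+s*.0425*np.sin(-.08),.164] for s in(1,-1)]))
E
```

```text
[[501.20342336 268.83576664]] [[217.93494531 172.9152783 ]
 [246.36225677 149.87279562]]
```

servo_tool([
  [1,0,0,0.02,0,0,0],
  [1,0,0,0.045,0,0,0],
  [1,0,0,0.07,0,0,0],
  [1,0,0,0.09,0,0,0],
  [1,0,0,0.096,0,0,0],
  [0.6,0,0,0.096,0,0,0],
  [0.4,0,0,0.096,0,0,0],
  [0.2,0,0,0.096,0,0,0],
  [0,0,0,0.096,0,0,0],
  [0,0,0,0.096,0,0,0],
  [0,0,0,0.096,0,0,0],
  [0,0,0,0.096,0,0,0],
  [0,0,0,0.096,0,0,0],
], grip_force=25)

```text
clock: 4.08
position: [0.5368, -0.2512, 0.0559]
ee_rot: [0.999, -0.04, 0.001, 0.0]
ft_force: [5.2, -1.0, 3.4]
grip_width: 0.181
```

```bash
python3 - <<'E'
from h import *
st(); r=R.from_euler("z",-.0798); print(r.apply([0,.098,0]))
o=monitor.get_obs();go(*(o["position"]+r.apply([0,.098,0])),-4.57)
E
```

```text
4.08 pos [ 0.5368 -0.2512  0.0559] yaw -4.56 z [ 1.7e-03 -6.0e-04 -1.0e+00] F [ 5.16 -1.01  3.36] T [-0.19 -0.94 -0.01] g 0.181
[0.0078121  0.09768813 0.        ]
t [0.0, -0.098, -0.0] r [0.02, -0.1, 0.01]
```

servo_tool([
  [0,0.0005,-0.005,0,0,0,0],
  [0,0.001,-0.015,0,0,0,0],
  [0,0.001,-0.025,0,0,0,0],
  [0,0.001,-0.035,0,0,0,0],
  [0,0.001,-0.045,0,0,0,0],
  [0,0.001,-0.055,0,0,0,0],
  [0,0.001,-0.065,0,0,0,0],
  [0,0.001,-0.075,0,0,0,0],
  [0,0.001,-0.082,0,0,0,0],
  [0,0.001,-0.088,0,0,0,0],
  [0,0.001,-0.093,0,0,0,0],
  [0,0.001,-0.096,0,0,0,0],
  [0,0.001,-0.098,0,0,0,0],
  [0,0.001,-0.098,0,0,0,0],
  [0,0.001,-0.098,0,0,0,0],
], grip_force=40)

```text
clock: 5.95
position: [0.5446, -0.1537, 0.0559]
ee_rot: [0.999, -0.04, -0.0, 0.0]
ft_force: [-1.1, 0.4, 8.9]
grip_width: 0.174
```

```bash
python3 - <<'E'
from h import *
st()
im,d=eyes.camera("top"); im2,d=eyes.camera("scene")
A=cv2.resize(im[200:320,330:490],None,fx=5,fy=5,interpolation=cv2.INTER_CUBIC)[:600,:400]
A=cv2.resize(im[190:310,340:440],(400,480),interpolation=cv2.INTER_CUBIC); B=cv2.resize(im2[180:300,220:320],(400,480),interpolation=cv2.INTER_CUBIC)
cv2.imwrite("pics/c5.png",np.hstack([A,B]))
E
```

```text
5.95 pos [ 0.5446 -0.1537  0.0559] yaw -4.57 z [-4.e-04 -6.e-04 -1.e+00] F [-1.11  0.36  8.92] T [ 0.02  0.08 -0.01] g 0.174
```

View pics/c5.png

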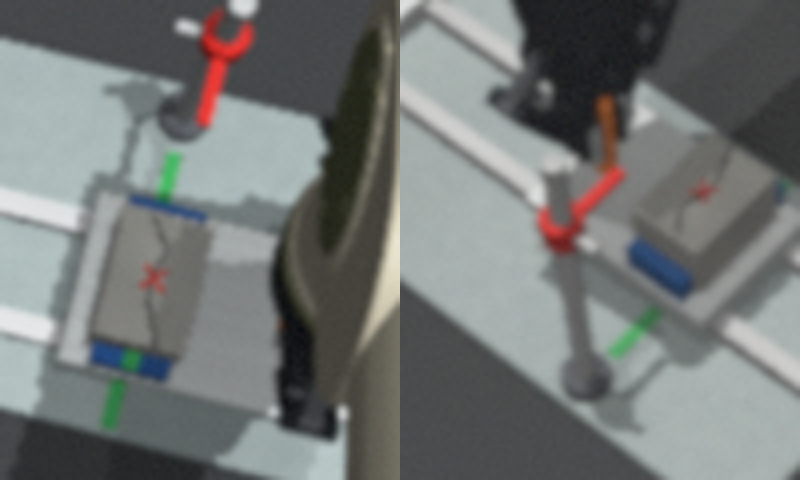

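```bash
cat > chk.py <<'E'
from h import *
def q(n,uv,s):
    P=onz(n,[np.array(uv)-s],.078)[0]; return R.from_euler("z",.0798).apply(P-[.5442,-.1483,0])
E
python3 - <<'E'
from chk import *
f=lambda x,y,a,b:[(x+.5)/4-.5+a,(y+.5)/4-.5+b]
for n,uv,s in(("top",f(153,279,340,190),[.15,-.02]),("scene",f(304,192,220,180),[.2,.19])): 
    L=q(n,uv,s); print(n,L.round(4),"q",(L[1]+.08).round(4))
E
```

```text
top [-0.0002  0.0699  0.078 ] q 0.1499
scene [0.0008 0.0701 0.078 ] q 0.1501
```

servo_tool([
  [0.1,0,0,0,0,0,0],
  [0.4,0,0,0,0,0,0],
  [0.8,0,0,0,0,0,0],
  [1,0,0,0,0,0,0],
  [1,0,0,0,0,0,0],
  [1,0,0,-0.02,0,0,0],
  [1,0,0,-0.05,0,0,0],
  [1,0,0,-0.09,0,0,0],
  [1,0,0,-0.13,0,0,0],
  [1,0,0,-0.16,0,0,0],
  [1,0,0,-0.16,0,0,0],
])

```text
clock: 7.42
position: [0.5462, -0.1535, 0.2194]
ee_rot: [0.999, -0.04, 0.003, 0.001]
ft_force: [-0.5, -0.8, 0.3]
grip_width: 0.997
```

```bash
python3 - <<'E'
from h import *
st(); u=np.array([np.cos(-.1066),np.sin(-.1066)]); g=np.array([.5741,.3338])+.012*u; print(g)
go(*g,.15,83.9)
E
```

```text
7.42 pos [ 0.5462 -0.1535  0.2194] yaw -4.55 z [ 0.0055 -0.0019 -1.    ] F [-0.5  -0.75  0.25] T [-0.05  0.01 -0.02] g 0.997
[0.58603188 0.33252322]
t [0.0008, -0.4877, 0.0687] r [0.31, -0.19, -88.45]
```

servo_tool([
  [1,-0.03,-0.02,-0.03,0,0,-6],
  [1,-0.05,-0.07,-0.04,0,0,-15],
  [1,-0.05,-0.12,-0.04,0,0,-24],
  [1,-0.05,-0.17,-0.04,0,0,-33],
  [1,-0.04,-0.22,-0.03,0,0,-42],
  [1,-0.03,-0.27,-0.01,0,0,-51],
  [1,-0.02,-0.32,0.01,0,0,-60],
  [1,-0.01,-0.37,0.03,0,0,-69],
  [1,0,-0.42,0.05,0,0,-78],
  [1,0,-0.465,0.065,0,0,-85],
  [1,0.001,-0.488,0.069,0.3,-0.2,-88.45],
  [1,0.001,-0.488,0.069,0.3,-0.2,-88.45],
  [1,0.001,-0.488,0.069,0.3,-0.2,-88.45],
  [1,0.001,-0.488,0.069,0.3,-0.2,-88.45],
])

```text
clock: 9.18
position: [0.5851, 0.3315, 0.1468]
ee_rot: [0.745, 0.668, -0.001, -0.002]
ft_force: [-0.5, 0.1, 0.2]
grip_width: 0.996
```

```bash
python3 - <<'E'
from h import *
st(); go(.586,.3325,.021,83.9)
E
```

```text
9.18 pos [0.5851 0.3315 0.1468] yaw 83.76 z [-4.5e-03  9.0e-04 -1.0e+00] F [-0.47  0.12  0.16] T [-0.03 -0.    0.03] g 0.996
t [0.001, 0.0013, 0.1257] r [-0.26, -0.02, -0.14]
```

servo_tool([
  [1,0.001,0.001,0.02,-0.3,0,-0.1],
  [1,0.001,0.001,0.05,-0.3,0,-0.1],
  [1,0.001,0.001,0.08,-0.3,0,-0.1],
  [1,0.001,0.001,0.105,-0.3,0,-0.1],
  [1,0.001,0.001,0.12,-0.3,0,-0.1],
  [1,0.001,0.001,0.1257,-0.3,0,-0.1],
  [0.7,0.001,0.001,0.1257,-0.3,0,-0.1],
  [0.5,0.001,0.001,0.1257,-0.3,0,-0.1],
  [0.35,0.001,0.001,0.1257,-0.3,0,-0.1],
  [0.2,0.001,0.001,0.1257,-0.3,0,-0.1],
  [0.1,0.001,0.001,0.1257,-0.3,0,-0.1],
  [0,0.001,0.001,0.1257,-0.3,0,-0.1],
  [0,0.001,0.001,0.1257,-0.3,0,-0.1],
  [0,0.001,0.001,0.1257,-0.3,0,-0.1],
], grip_force=45)

```text
clock: 10.92
position: [0.5854, 0.3341, 0.0211]
ee_rot: [0.743, 0.669, 0.001, -0.0]
ft_force: [0.5, -0.6, 5.8]
grip_width: 0.177
```

```bash
python3 - <<'E'
from h import *
st(); print(find("top","loupe_lens"))
E
```

```text
10.93 pos [0.5854 0.3341 0.0211] yaw 83.98 z [ 6.0e-04  1.3e-03 -1.0e+00] F [ 0.53 -0.65  5.83] T [-0.22 -0.05 -0.03] g 0.177
[(0.67, [0.6414, 0.3308, 0.0457])]
```

servo_tool([
  [0,0,0,-0.005,0,0,0],
  [0,0,0,-0.015,0,0,0],
  [0,0,0,-0.03,0,0,0],
  [0,0,0,-0.06,0,0,0],
  [0,0,0,-0.1,0,0,0],
  [0,0,0,-0.135,0,0,0],
  [0,0,0,-0.155,0,0,0],
  [0,0,0,-0.16,0,0,0],
  [0,0,0,-0.16,0,0,0],
  [0,0,0,-0.16,0,0,0],
])

```text
clock: 12.22
position: [0.5846, 0.3334, 0.1791]
ee_rot: [0.743, 0.669, -0.001, -0.001]
ft_force: [0.4, 0.1, -0.9]
grip_width: 0.182
```

```bash
python3 - <<'E'
from h import *
st(); go(.479,-.0728,.17,85.4)
im,d=eyes.camera("top"); im2,d=eyes.camera("scene"); print(find("scene","loupe_lens"))
c=lambda i,u:i[int(u[1])-50:int(u[1])+50,int(u[0])-50:int(u[0])+50]
P=[.656,.326,.2]; a,b=proj("top",[P])[0],proj("scene",[P])[0]; print(a,b)
cv2.imwrite("pics/c6.png",np.hstack([cv2.resize(c(im,a),(400,400),interpolation=2),cv2.resize(c(im2,b),(400,400),interpolation=2)]))
E
```

```text
12.22 pos [0.5846 0.3334 0.1791] yaw 83.99 z [-2.e-03 -1.e-04 -1.e+00] F [ 0.36  0.07 -0.91] T [ 0.01 -0.04  0.02] g 0.182
t [-0.415, -0.0625, 0.0093] r [-0.12, 0.02, -1.41]
[(0.65, [0.6491, 0.3314, 0.1989])]
[166.94069063 148.77956369] [457.97667836 344.93045563]
```

View pics/c6.png

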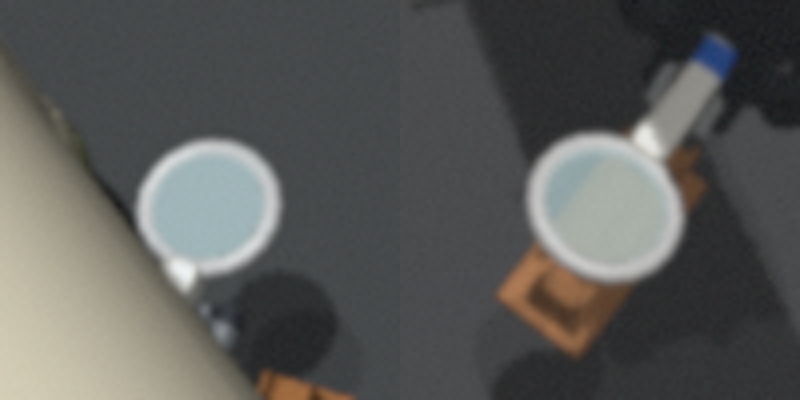

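servo_tool([
  [0,-0.01,-0.02,0,0,0,0],
  [0,-0.035,-0.045,0,0,0,0],
  [0,-0.075,-0.07,0,0,0,0],
  [0,-0.12,-0.075,0,0,0,0],
  [0,-0.165,-0.075,0,0,0,-0.5],
  [0,-0.21,-0.075,0,0,0,-1],
  [0,-0.255,-0.075,0,0,0,-1.4],
  [0,-0.3,-0.074,0,0,0,-1.4],
  [0,-0.34,-0.07,0.003,0,0,-1.4],
  [0,-0.375,-0.066,0.006,0,0,-1.4],
  [0,-0.4,-0.0635,0.009,-0.1,0,-1.4],
  [0,-0.412,-0.0625,0.009,-0.1,0,-1.4],
  [0,-0.415,-0.0625,0.009,-0.1,0,-1.4],
  [0,-0.415,-0.0625,0.009,-0.1,0,-1.4],
  [0,-0.415,-0.0625,0.009,-0.1,0,-1.4],
  [0,-0.415,-0.0625,0.009,-0.1,0,-1.4],
  [0,-0.415,-0.0625,0.009,-0.1,0,-1.4],
])

```text
clock: 14.5
position: [0.4794, -0.072, 0.1712]
ee_rot: [0.735, 0.678, 0.001, 0.0]
ft_force: [0.5, 0.2, 0.0]
grip_width: 0.18
```

```bash
python3 - <<'E'
from h import *
st(); go(.479,-.0728,.1367,85.4)
im,d=eyes.camera("top"); im2,d2=eyes.camera("scene"); cv2.imwrite("pics/t7.png",im);cv2.imwrite("pics/s7.png",im2)
c=lambda i,u:i[int(u[1])-50:int(u[1])+50,int(u[0])-50:int(u[0])+50]
P=[.55,-.0785,.189]; a,b=proj("top",[P])[0],proj("scene",[P])[0]; print(a,b)
cv2.imwrite("pics/c7.png",np.hstack([cv2.resize(c(im,a),(400,400),interpolation=2),cv2.resize(c(im2,b),(400,400),interpolation=2)]))
E
```

```text
14.5 pos [ 0.4794 -0.072   0.1712] yaw 85.42 z [ 1.6e-03  8.0e-04 -1.0e+00] F [0.5  0.24 0.03] T [-0.07  0.02 -0.  ] g 0.18
t [-0.0009, -0.0004, 0.0345] r [0.09, -0.05, 0.02]
[385.06700174 248.68313568] [293.74790802 194.11916061]
```

View pics/c7.png

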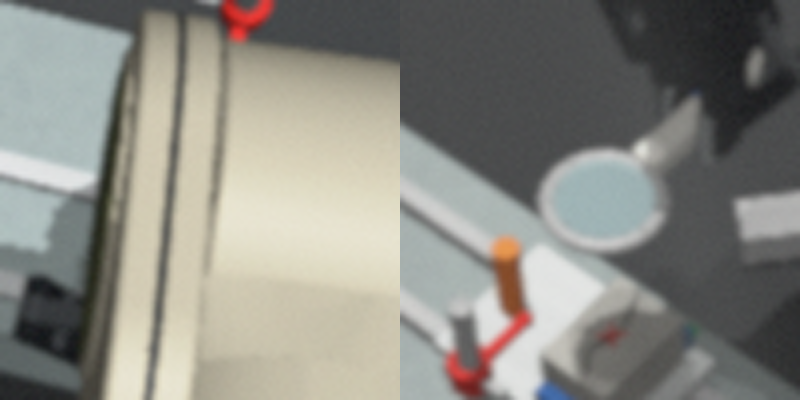

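servo_tool([
  [0,-0.0009,-0.0004,0.008,0,0,0],
  [0,-0.0009,-0.0004,0.018,0,0,0],
  [0,-0.0009,-0.0004,0.027,0,0,0],
  [0,-0.0009,-0.0004,0.033,0,0,0],
  [0,-0.0009,-0.0004,0.0345,0.1,0,0],
  [0,-0.0009,-0.0004,0.0345,0.1,0,0],
  [0,-0.0009,-0.0004,0.0345,0.1,0,0],
  [0,-0.0009,-0.0004,0.0345,0.1,0,0],
  [0,-0.0009,-0.0004,0.0345,0.1,0,0],
  [0,-0.0009,-0.0004,0.0345,0.1,0,0],
])

```text
clock: 15.85
position: [0.479, -0.0732, 0.1367]
ee_rot: [0.735, 0.678, 0.0, -0.0]
ft_force: [0.5, -0.5, -2.4]
grip_width: 0.18
```

```bash
python3 - <<'E'
from h import *
st(); go(.479,-.0728,.1367,85.4)
im2,d2=eyes.camera("scene"); cv2.imwrite("pics/s8.png",im2); np.save("s8.npy",d2)
print(find("scene","loupe_lens"),find("scene","focus_mark"))
L=np.array([.5498,-.0785,.1557]); u=proj("scene",[L])[0]; print(u)
# depth cloud around lens
y,x=np.mgrid[int(u[1])-35:int(u[1])+35,int(u[0])-35:int(u[0])+35]
uv=np.c_[x.ravel(),y.ravel()]; W_=w("scene",ray("scene",uv)*d2[uv[:,1],uv[:,0]][:,None])
r=np.hypot(*(W_-L)[:,:2].T); m=(abs(W_[:,2]-L[2])<.015)&(r<.04)
Q=W_[m]; lens=Q[np.hypot(*(Q-Q.mean(0))[:,:2].T)<.03]
A=np.c_[lens[:,:2]-lens[:,:2].mean(0),np.ones(len(lens))]; s=np.linalg.lstsq(A,lens[:,2],rcond=None)[0]; print(len(lens),lens.mean(0).round(4),"slopes deg",np.degrees(s[:2]).round(2),"z",s[2].round(4),(lens[:,2]-A@s).std().round(4))
t=w("scene",ray("scene",proj("scene",[[.6096,-.0834,.1577]]))*1); 
# pointer depth: red pixels
hsv=cv2.cvtColor(im2,cv2.COLOR_BGR2HSV); red=((hsv[...,0]<8)|(hsv[...,0]>172))&(hsv[...,1]>140)
yy,xx=np.nonzero(red); k=(abs(xx-u[0])<60)&(abs(yy-u[1])<80)&(d2[yy,xx]>0); P=w("scene",ray("scene",np.c_[xx[k],yy[k]])*d2[yy[k],xx[k]][:,None])
k=(P[:,2]>.11); S=R.from_euler("z",.0798).apply(P[k]-[.5442,-.1483,0]); 
for a,b in((.055,.065),(.065,.075),(.075,.088)): h=S[(S[:,0]>a)&(S[:,0]<b)]; print(a,len(h),np.median(h,0).round(4) if len(h) else "")
i,j=int(u[1]),int(u[0]); cv2.imwrite("pics/c8.png",cv2.resize(im2[i-50:i+50,j-70:j+63],(798,600),interpolation=2))
E
```

```text
15.85 pos [ 0.479  -0.0732  0.1367] yaw 85.38 z [-1.e-04  9.e-04 -1.e+00] F [ 0.54 -0.49 -2.42] T [0.01 0.01 0.03] g 0.18
t [0.0004, -0.0, 0.0] r [-0.01, -0.05, -0.02]
[(0.59, [0.5434, -0.0754, 0.1598])] [(0.56, [0.6482, -0.0776, 0.1559])]
[294.38077661 204.60734733]
576 [ 0.5497 -0.0771  0.1589] slopes deg [-0.98  0.02] z 0.1589 0.0016
0.055 3 [0.0632 0.0715 0.1603]
0.065 8 [0.0676 0.0719 0.1604]
0.075 6 [0.084  0.0718 0.1604]
```

View pics/c8.png

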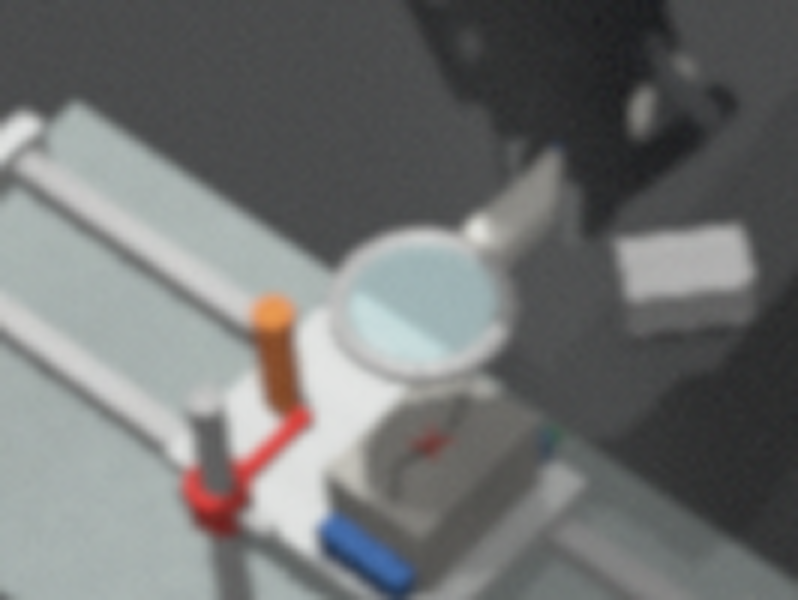

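```bash
python3 - <<'E'
from h import *
ry=R.from_euler("z",.0798)
def cloud(n,d):
    v,u=np.nonzero(d>0); uv=np.c_[u,v].astype(float); W_=w(n,ray(n,uv)*d[v,u][:,None]); return W_,ry.apply(W_-[.5442,-.1483,0])
def plane(Q):
    c=Q[:,:2].mean(0);A=np.c_[Q[:,:2]-c,np.ones(len(Q))]
    s=np.linalg.lstsq(A,Q[:,2],rcond=None)[0]; k=abs(Q[:,2]-A@s)<.004; s=np.linalg.lstsq(A[k],Q[k,2],rcond=None)[0]
    return k.sum(),Q[k].mean(0).round(4),np.degrees(s[:2]).round(2)
for n,d in(("scene",np.load("s8.npy")),("scene",np.load("scene0.npy")),("top",np.load("top0.npy"))):
    W_,S=cloud(n,d); b=lambda x0,x1,y0,y1,z0,z1:S[(S[:,0]>x0)&(S[:,0]<x1)&(S[:,1]>y0)&(S[:,1]<y1)&(S[:,2]>z0)&(S[:,2]<z1)]
    print(n)
    if n=="scene" and d is not None:
        r=np.hypot(S[:,0],S[:,1]-.07)
        for a,c in((0,.024),(.026,.031)):
            m=(r>a)&(r<c)&(abs(S[:,2]-.157)<.012)
            if m.sum()>20: print("lens",a,plane(S[m]))
    for y in(-.028,.07):
        Q=b(-.028,.028,y-.018,y+.018,.06,.1)
        if len(Q)>20: print("spec",y,plane(Q))
    Q=b(.04,.11,-.15,0,-.01,.03); print("base",plane(Q))
    Q=b(.06,.085,.062,.08,.14,.175); print("pointer",len(Q),np.median(Q,0).round(4),np.sort(Q[:,2]).round(4)[-6:])
E
```

```text
scene
lens 0 (np.int64(354), array([0.0002, 0.0703, 0.1587]), array([-0.21,  0.74]))
lens 0.026 (np.int64(173), array([0.0027, 0.0721, 0.1594]), array([-1.12, -0.5 ]))
spec 0.07 (np.int64(355), array([0.0007, 0.0704, 0.0785]), array([-0.49, -0.72]))
base (np.int64(1586), array([ 0.0759, -0.0739,  0.0126]), array([-0.02, -0.03]))
pointer 45 [0.0729 0.073  0.16  ] [0.1614 0.1616 0.1619 0.1621 0.1622 0.163 ]
scene
spec -0.028 (np.int64(319), array([ 0.0005, -0.0277,  0.0785]), array([-0.04, -1.03]))
base (np.int64(1584), array([ 0.0757, -0.074 ,  0.0125]), array([ 0.02, -0.07]))
pointer 46 [0.0731 0.0727 0.1598] [0.1623 0.1625 0.1626 0.1627 0.1633 0.1635]
top
spec -0.028 (np.int64(537), array([-0.0003, -0.0281,  0.0792]), array([-0.22,  0.58]))
base (np.int64(1982), array([ 0.0798, -0.0773,  0.0133]), array([-0.14, -0.06]))
pointer 48 [0.0727 0.0701 0.1609] [0.1624 0.1624 0.1624 0.1628 0.1629 0.165 ]
```

```bash
python3 - <<'E'
from h import *
r=R.from_euler("z",-.0798); Wd=lambda s:r.apply(s)+[.5442,-.1483,0]
for f,n,s in(("scene0","scene",[.2,.19]),("s8","scene",[.2,.19]),("top0","top",[.15,-.02])):
    im=cv2.imread(f"pics/{f}.png").astype(np.float32); red=np.clip(im[...,2]-np.maximum(im[...,0],im[...,1])-25,0,None)
    out=[]
    xs=np.linspace(.064,.082,7)
    for x in xs:
        a=proj(n,[Wd([x,.07,.156])])[0]+s; b=proj(n,[Wd([x+.002,.07,.156])])[0]+s; t=(b-a)/np.linalg.norm(b-a); nn=np.array([-t[1],t[0]])
        k=np.arange(-5,5.01,.25); p=a+k[:,None]*nn; v=cv2.remap(red,p[:,0].astype(np.float32)[None],p[:,1].astype(np.float32)[None],1)[0]
        out.append((v*k).sum()/v.sum())
    g=(proj(n,[Wd([.073,.07,.158])])[0]-proj(n,[Wd([.073,.07,.156])])[0])/2
    # tip: along-axis half-intensity
    ax=np.linspace(.045,.08,141); p=proj(n,[Wd([x,.07,.156]) for x in ax])+s+np.mean(out)*nn; v=cv2.remap(red,p[:,0].astype(np.float32)[None],p[:,1].astype(np.float32)[None],1)[0]
    tip=ax[np.argmax(v>v[80:].mean()/2)]
    print(f,np.round(out,2),"perp px/mm",(g@nn).round(3),"axial mm/mm",((g@t)/np.linalg.norm(b-a)*2).round(3),"tip x",tip.round(4),"h est",(156+np.mean(out)/(g@nn)).round(1))
E
```

```text
scene0 [0.58 0.54 0.51 0.48 0.5  0.51 0.52] perp px/mm 0.245 axial mm/mm -0.368 tip x 0.0582 h est 158.1
s8 [1.32 0.79 0.59 0.53 0.54 0.54 0.53] perp px/mm 0.245 axial mm/mm -0.368 tip x 0.058 h est 158.8
top0 [-0.19 -0.17 -0.16 -0.19  0.02  0.08  0.05] perp px/mm 0.044 axial mm/mm 0.296 tip x 0.0595 h est 154.1
```

servo_tool([
  [0,0.0003,0,-0.001,0,0,0],
  [0,0.0004,0,-0.002,0,0,0],
  [0,0.0004,0,-0.002,0,0,0],
  [0,0.0004,0,-0.002,0,0,0],
  [0,0.0004,0,-0.002,0,0,0],
  [0,0.0004,0,-0.002,0,0,0],
  [0,0.0004,0,-0.002,0,0,0],
  [0,0.0004,0,-0.002,0,0,0],
])

```text
clock: 17.0
position: [0.479, -0.0727, 0.1387]
ee_rot: [0.735, 0.678, 0.0, -0.0]
ft_force: [1.0, -0.2, -0.4]
grip_width: 0.173
```

```bash
python3 - <<'E'
from h import *
st(); ims=[];ds=[]
for _ in range(8):
    a,b=eyes.camera("scene"); ims.append(a.astype(float)); ds.append(np.where(b>0,b,np.nan))
d=np.nanmedian(ds,0); im=np.mean(ims,0).astype(np.uint8); cv2.imwrite("pics/s9.png",im)
v,u=np.nonzero(d>0); W_=w("scene",ray("scene",np.c_[u,v].astype(float))*d[v,u][:,None]); S=R.from_euler("z",.0798).apply(W_-[.5442,-.1483,0])
rr=np.hypot(S[:,0],S[:,1]-.07)
for a,c in((0,.024),(.026,.031),(0,.031)):
    Q=S[(rr>a)&(rr<c)&(abs(S[:,2]-.16)<.008)]; A=np.c_[Q[:,0],Q[:,1]-.07,np.ones(len(Q))]; s=np.linalg.lstsq(A,Q[:,2],rcond=None)[0]; print(a,len(Q),Q.mean(0).round(4),"deg",np.degrees(s[:2]).round(2),"z",s[2].round(4))
Q=S[(S[:,0]>.062)&(S[:,0]<.085)&(abs(S[:,1]-.071)<.008)&(abs(S[:,2]-.158)<.012)];print("ptr",len(Q),np.median(Q,0).round(4))
Q=S[(abs(S[:,0])<.025)&(abs(S[:,1]-.07)<.018)&(abs(S[:,2]-.078)<.01)];print("spec",len(Q),np.median(Q,0).round(4))
i,j=204,294
cv2.imwrite("pics/c9.png",cv2.resize(im[i-50:i+50,j-70:j+63],(798,600),interpolation=2))
E
```

```text
17.0 pos [ 0.479  -0.0727  0.1387] yaw 85.39 z [-2.e-04  1.e-03 -1.e+00] F [ 1.01 -0.16 -0.37] T [-0.02  0.02  0.07] g 0.173
0 363 [-0.      0.07    0.1606] deg [-0.31 -0.18] z 0.1606
0.026 180 [0.0023 0.0739 0.1618] deg [-0.99 -0.76] z 0.1619
0 609 [0.0004 0.0709 0.161 ] deg [-0.58 -0.29] z 0.161
ptr 42 [0.0736 0.0728 0.1597]
spec 322 [0.0006 0.0707 0.0786]
```

View pics/c9.png

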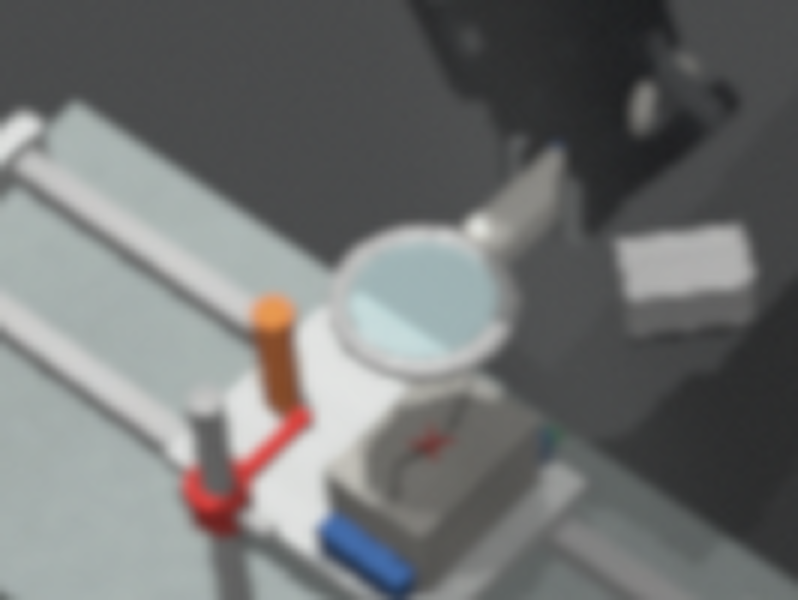

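```bash
python3 - <<'E'
from chk import *
L=q("scene",[295.3,227.3],[.2,.19]); print("q",(L[1]+.08).round(4)); st(); print(ticket.hand_in())
E
```

```text
q 0.1491
17.4 pos [ 0.479  -0.0727  0.1387] yaw 85.39 z [-2.e-04  1.e-03 -1.e+00] F [ 0.14  0.55 -0.37] T [ 0.01 -0.01 -0.03] g 0.181
the job is handed in; nothing more can be done
None
```

I slid the carrier by its knob into the viewing detent, then lifted the loupe off its rest. It is now held over the red cross at the pointer's height. I handed the job in at 17.4 s; no verdict is reported.

Last checks:
- **Carrier:** its position read 0.150 m in both cameras while I still held the knob. After release it read 0.149 m from one camera; the detent is at 0.150 and the ball draws it in within 3 mm. The green dashes lined up.
- **Lens centring:** within about 1 mm of the cross, by depth and by the outline of the rim. This is from the scene camera only, as the arm blocked the top camera.
- **Lens height:** about 0.157–0.158 m, and the pointer about 0.157–0.158 m by depth. My first two-camera estimate of the pointer disagreed at 0.156 m. I went with the depth and scene-image readings and raised the loupe 2 mm. Finer top-camera readings ranged from 0.154 to about 0.161 m, but that view says little about height.
- **Level:** the tool is vertical to 0.1°. Lens plane fits showed 0.3–1° of tilt, about the same as the noise on the specimen's flat top.
- **Clearances:** the loupe touches nothing, and the wrist force was near zero. I planned every path clear of the offcut, jar and steel block. Only the steel block shows in the last picture, where it was at the start. I did not re-measure the offcut or the jar.

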